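# Set out the sauce bottles on their colour-coded coasters

## Task

For today's cooking, pick out the three amber glass sauce bottles and stand each one in the middle of the flat round coaster of the same colour as its cap, with its whole base on the coaster. Keep the bottles upright and set them down gently without dropping them, and leave the two jars and the can where they are, even though their colours are alike.

Things in the scene. Friction and masses are not known exactly. Their poses are not given: they have to be found in the camera images.
- sauce_red: Amber glass sauce bottle with a red screw cap (white paper label with a thin red band), standing upright, loose, about 0.3 kg, 150 mm tall. Round body 54 mm in diameter up to 85 mm, shoulder narrowing to a 25 mm neck at 110 to 116 mm, cap 30 mm in diameter from 116 to 150 mm height: grip it there from above. Origin: centre of the underside; z is the bottle's axis, pointing up when it stands.
- sauce_yellow: Amber glass sauce bottle with a yellow screw cap (white paper label with a thin yellow band), standing upright, loose, about 0.3 kg, 150 mm tall. Round body 54 mm in diameter up to 85 mm, shoulder narrowing to a 25 mm neck at 110 to 116 mm, cap 30 mm in diameter from 116 to 150 mm height: grip it there from above. Origin: centre of the underside; z is the bottle's axis, pointing up when it stands.
- sauce_green: Amber glass sauce bottle with a green screw cap (white paper label with a thin green band), standing upright, loose, about 0.3 kg, 150 mm tall. Round body 54 mm in diameter up to 85 mm, shoulder narrowing to a 25 mm neck at 110 to 116 mm, cap 30 mm in diameter from 116 to 150 mm height: grip it there from above. Origin: centre of the underside; z is the bottle's axis, pointing up when it stands.
- coaster_red: Flat round red coaster, 84 mm in diameter and 6 mm thick, without a rim, with a flat white disc of 54 mm (the size of a bottle base) printed in its middle, fixed to the worktop. Origin: centre of its underside, on the worktop; its top is 6 mm higher; z up.
- coaster_yellow: Flat round yellow coaster, 84 mm in diameter and 6 mm thick, without a rim, with a flat white disc of 54 mm (the size of a bottle base) printed in its middle, fixed to the worktop. Origin: centre of its underside, on the worktop; its top is 6 mm higher; z up.
- coaster_green: Flat round green coaster, 84 mm in diameter and 6 mm thick, without a rim, with a flat white disc of 54 mm (the size of a bottle base) printed in its middle, fixed to the worktop. Origin: centre of its underside, on the worktop; its top is 6 mm higher; z up.
- salt_jar: White plastic jar with a wide red lid, 57 mm in diameter, 92 mm tall. Loose; to be left alone. Origin: centre of the underside, z up.
- spice_jar: Clear glass jar with a white label and a wide yellow lid, 57 mm in diameter, 92 mm tall. Loose; to be left alone. Origin: centre of the underside, z up.
- can: Steel food can with a green paper band and a bare metal top, 73 mm in diameter, 85 mm tall. Loose; to be left alone. Origin: centre of the underside, z up.
There are look-alikes about, which are no part of the job. What is meant by the coaster_red is not blue or purple, and is the smaller of those in its own colour.

How it is judged:
By the outcome, as a careful person would: the job done as asked, in the order asked, and still so for the second after the job is handed in, with the robot touching nothing.
It also fails if it takes over 96 s, if anything falls off the work surface, if the arm or the gripper's body presses on something with over 40 N, if the wrist force passes 120 N, or if a joint passes its speed limit or range.

## Robot

A 6-joint arm with a two-finger parallel gripper is mounted at the origin on the work surface. World frame = base frame: x ahead of the robot, y to its left, z up, the work surface at z = 0. Lengths are in m, angles in degrees, forces in N, time in s.
With the tool pointing down it reaches from about 0.325 to 0.85 m from the base axis. Payload 4.4 kg.
Tool frame: the origin (TCP) lies midway between the tips of the shut fingers; the grasp point (between the pads) lies 19 mm behind it; z points along the fingers, y is the line along which they close (so a half turn about z gives the same grasp; the last joint's range is limited). The gripper opens to 94 mm and grips with 3 to 60 N. Pads are 16 mm wide; open, the fingers measure 119 mm over their backs; the gripper's body (75 mm by 177 mm) begins 78 mm behind the grasp point.
Start: joints at [-82.764, 11.837, 88.321, -0, 79.842, -8.623], TCP at [0.157, -0.553, 0.205] pointing down, gripper open.
Joint ranges: [-156.59, 156.59], [-49.26, 127.26], [12.9, 141.05], [-63.56, 243.56], [4.71, 150.69], [-161.64, 161.64]. Speed limits (degrees/s): [159.86, 159.86, 180, 180, 180, 180].

## Interface

Orientations are given as a 3x3 rotation matrix whose columns are the frame's x, y, z axes.
In Python, from workcell import arm gives the robot as it stands. The module is installed in compiled form; this text tells all that it offers.
- The arm moves only by the tool step_arm, never from a script. Its argument "increments" is a list of rows, each a list of 6 numbers: the shift along the tool's x, y, z normalised to -1 to 1, where 1 is 0.03 m, then the turn, a rotation vector about the tool's x, y, z normalised to -1 to 1, where 1 is 0.1 rad. In form: [[tx, ty, tz, wx, wy, wz], ...]. A call has 1 to 8 rows; each row shifts and turns the commanded pose from where the row before left it, along the tool's axes as they then stand; what a row does not reach is not made up. A row lasts 1/8 s, in which the tool goes at most 62.5 mm and 10.7 degrees, less where a joint would pass 70% of its speed; a pose out of reach is approached as far as the arm can. A call with a number of a shift or a turn outside -1 to 1 is refused whole. A call with a gripper value outside its range is refused whole. "gripper" is the gripper's target within -1 to 1 (fully open at 1, half-way at 0, shut at -1), set as the call begins (left out, the last holds). The fingers move at their own pace and stop on an object; the grip force is fixed at half the most. Time passes only in rows, so rows that do not move let the fingers close. It gives the time, the measured TCP pose, the force, the opening and the grip force at its end, in the units of the state.
- arm.sense(): the state, without advancing time (a new reading comes with each control period).
- arm.read_camera(name): name is "scene" or "top" or "wrist"; returns (picture, depth): 420x560x3 uint8, red, green, blue; 420x560 float32, m along the optical axis (not along the pixel's ray), 0 where there is no reading.
- arm.calibration(name): a dict with "camera_matrix" (3x3 intrinsics, pixels), "R" (3x3) and "t" (3): a world point X has camera coordinates R X + t. Camera axes: x right, y down, z forward; pixel columns grow to the right and rows downward; lengths in m; the calibration is good to about 2 mm. A picture is of the moment at which its call begins: read the wrist's pose just before it. calibration takes no time and is no camera call; for the wrist camera it gives the pose at the moment of the call.
- arm.hand_in(): hands the job in; it is judged then, once.
Trained networks look in the newest picture that a camera, given by its name, has taken for a name from the list of things; names that differ only in an ending like _2 or _b are one class to them, and where a whole thing is asked for, a point or a joint stands for the part that bears it (a point fixed in the world has none). Each returns a list of dicts, best first, with "confidence" (0 to 1); they miss things now and then, are a little off and sometimes report something else, mostly with a low value. They report only what shows in the picture. A call takes as long as a camera call. They do not tell look-alikes from the thing itself.
- arm.trace(query, camera): "mask" (420x560 bool, what is visible of it) and "uv" ([column, row] in pixels, amid what is visible of it).
- arm.landmark_of(query, camera): "uv" ([column, row] in pixels: a listed point, or the origin of a listed thing).
The state is a dict: "clock": time; "qpos": joint angles; "qd": joint speeds; "joint_torque": joint torques, N m; "eef_pos": TCP position; "eef_rot": TCP orientation; "ft_force": force on the tool from outside, world axes, zero at the start; "ft_torque": the same for the moment, N m; "opening": opening from 0.0 (shut) to 1.0 (fully open); "finger_force": force on a finger pad.
Only numpy, scipy, OpenCV 4.12 (cv2) and the standard library are available. Lean on these libraries where they do the work, as an engineer would, in place of code of your own. Each camera call takes 0.05 s, during which the arm holds its last target. There are 200 camera calls.

## Working session

There is one attempt and no reset: what is moved stays moved. The work goes in short steps, Python scripts to look and compute and a tool call to move; the robot and the scene stay as the last step left them, time stands still between calls to the robot, and variables do not carry over. Pictures are saved under pics/ and viewed, at most 14 in all, crops included, and the job is handed in when it is done.

Besides the shell and the picture viewer there is one more tool, called as name(argument=value, ...) on one line, values as JSON. step_arm: Moves the arm, as the interface text tells. Its arguments: {"type":"object","properties":{"increments":{"type":"array"},"gripper":{"type":"number"}},"required":["increments"]}

```bash
mkdir -p pics; cat > h.py <<'E'
import numpy as np, cv2
from workcell import arm
def world(cam,uv,z):
    c=arm.calibration(cam);K=np.array(c["camera_matrix"]);R=np.array(c["R"]);t=np.array(c["t"])
    d=R.T@np.linalg.solve(K,[uv[0],uv[1],1.]);o=-R.T@t
    return o+d*(z-o[2])/d[2]
def pix(cam,X):
    c=arm.calibration(cam);p=np.array(c["camera_matrix"])@(np.array(c["R"])@np.array(X)+np.array(c["t"]));return p[:2]/p[2]
E
python3 - <<'E'
from h import *
for c in("scene","top"):
    im,d=arm.read_camera(c);cv2.imwrite(f"pics/{c}0.png",im[:,:,::-1]);np.save(f"{c}_d.npy",d)
    for n in("sauce_red","sauce_yellow","sauce_green","coaster_red","coaster_yellow","coaster_green"):
        z=.006 if n[0]=='c' else .15
        for r in arm.trace(n,c)[:3]:
            print(c,n,round(r["confidence"],2),np.round(r["uv"]),r["mask"].sum(),world(c,r["uv"],z).round(3))
        if c=="top":
            for r in arm.landmark_of(n,c)[:3]: print('  lm',round(r["confidence"],2),np.round(r["uv"]),world(c,r["uv"],0).round(3))
s=arm.sense();print(s["clock"],s["eef_pos"],s["eef_rot"])
E
```

```text
scene sauce_red 0.59 [102. 210.] 1255 [ 0.57  -0.393  0.15 ]
scene sauce_yellow 0.8 [158. 202.] 1201 [ 0.598 -0.285  0.15 ]
scene sauce_green 0.61 [368. 147.] 834 [0.63  0.246 0.15 ]
scene coaster_red 0.9 [369. 187.] 740 [0.601 0.294 0.006]
scene coaster_red 0.86 [284. 219.] 586 [0.61  0.014 0.006]
scene coaster_red 0.78 [358. 238.] 708 [0.766 0.119 0.006]
scene coaster_yellow 0.67 [190. 256.] 772 [ 0.62  -0.241  0.006]
scene coaster_green 0.7 [338. 207.] 513 [0.634 0.16  0.006]
top sauce_red 0.95 [440. 270.] 747 [ 0.438 -0.342  0.15 ]
  lm 0.71 [428. 270.] [ 0.439 -0.367  0.   ]
top sauce_yellow 0.95 [384. 263.] 624 [ 0.452 -0.223  0.15 ]
  lm 0.87 [377. 262.] [ 0.46  -0.242  0.   ]
top sauce_green 0.55 [127. 248.] 720 [0.49  0.329 0.15 ]
top sauce_green 0.37 [382. 262.] 578 [ 0.455 -0.22   0.15 ]
  lm 0.78 [133. 246.] [0.502 0.364 0.   ]
top coaster_red 0.85 [230. 142.] 819 [0.767 0.123 0.006]
top coaster_red 0.84 [284. 149.] 1343 [ 0.748 -0.016  0.006]
top coaster_red 0.83 [275. 203.] 865 [0.608 0.01  0.006]
  lm 0.96 [284. 147.] [ 0.753 -0.015  0.   ]
  lm 0.81 [273. 203.] [0.609 0.013 0.   ]
  lm 0.56 [164. 203.] [0.611 0.289 0.   ]
top coaster_yellow 0.74 [373. 196.] 844 [ 0.623 -0.238  0.006]
  lm 0.84 [371. 196.] [ 0.625 -0.235  0.   ]
top coaster_green 0.87 [216. 197.] 830 [0.624 0.156 0.006]
  lm 0.58 [217. 198.] [0.623 0.155 0.   ]
1.0 [ 0.15713216 -0.5531117   0.20545817] [[ 9.61935652e-01  2.73276052e-01 -6.02825891e-06]
 [ 2.73276052e-01 -9.61935652e-01  3.54871836e-06]
 [-4.82901742e-06 -5.06101751e-06 -1.00000000e+00]]
```

View pics/top0.png

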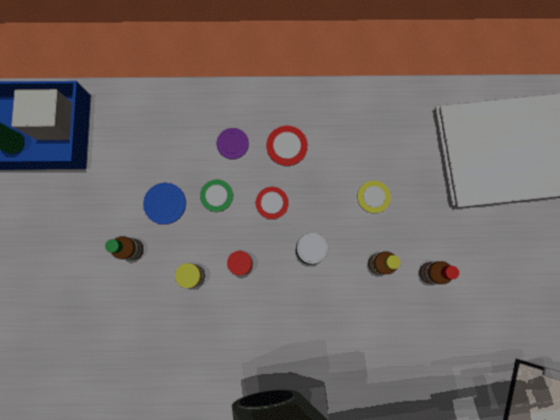

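View pics/scene0.png

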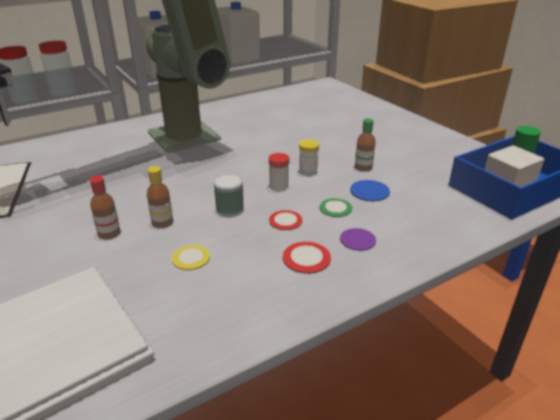

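The top view shows four candidates for coaster_red: the small red ring (272,203), the large red ring (287,146), the purple disc (233,143) and the blue disc (165,203). The one at (272,203) fits because it is red and the smaller of the two reds. The bottle caps are red (453,272), yellow (393,262) and green (113,246). I'll measure these more finely and confirm the coaster in a crop.

```bash
python3 - <<'E'
from h import *
im=cv2.imread("pics/top0.png");d=np.load("top_d.npy");hsv=cv2.cvtColor(im,cv2.COLOR_BGR2HSV)
H,S,V=[hsv[:,:,i].astype(int) for i in range(3)]
m={'r':((H<5)|(H>174))&(S>150)&(V>80),'y':(abs(H-28)<6)&(S>140)&(V>80),'g':(abs(H-68)<18)&(S>110)&(V>40)}
c=arm.calibration("top");K=np.array(c["camera_matrix"]);R=np.array(c["R"]);t=np.array(c["t"]);print(K[0,0],(-R.T@t).round(3))
for k,b in m.items():
    n,l,st,ce=cv2.connectedComponentsWithStats(b.astype(np.uint8))
    for i in range(1,n):
        if st[i,4]<60: continue
        v,u=np.nonzero(l==i);z=d[v,u];P=(np.linalg.solve(K,np.c_[u,v,np.ones(len(u))].T)*z-t[:,None]).T@R
        hi=np.percentile(P[:,2],70)
        cs=cv2.minEnclosingCircle(np.c_[u,v].astype(np.float32))
        Q=P[P[:,2]>hi-.006]
        zz=np.median(P[:,2]);ztop=.006 if zz<.03 else .15
        w=world("top",cs[0],ztop)
        print(k,st[i,4],np.round(cs[0],1),'r',round(cs[1],1),'zmed',zz.round(3),'z70',hi.round(3),'circle',w.round(4),'cloud top mid',((Q.max(0)+Q.min(0))/2).round(4),'ext',np.ptp(Q,axis=0).round(3))
cv2.imwrite("pics/crop0.png",cv2.resize(im[110:300,90:470],None,fx=2,fy=2,interpolation=cv2.INTER_CUBIC))
E
```

```text
453.9078505153267 [0.429 0.006 1.131]
r 620 [286.5 145.3] r 20.0 zmed 0.009 z70 0.01 circle [ 0.7569 -0.0215  0.006 ] cloud top mid [ 0.6188 -0.0216  0.5673] ext [0.38  0.1   1.127]
r 369 [271.5 202.5] r 15.9 zmed 0.007 z70 0.008 circle [0.609  0.0178 0.006 ] cloud top mid [0.6093 0.0179 0.0074] ext [0.08  0.078 0.01 ]
r 455 [239.2 262.8] r 12.1 zmed 0.093 z70 0.094 circle [0.4558 0.0864 0.15  ] cloud top mid [0.4564 0.0615 0.6095] ext [0.055 0.11  1.043]
r 140 [451.7 271.7] r 6.8 zmed 0.151 z70 0.152 circle [ 0.4329 -0.3674  0.15  ] cloud top mid [ 0.4324 -0.1876  0.6385] ext [0.025 0.388 0.985]
y 358 [373.6 196.3] r 15.9 zmed 0.007 z70 0.008 circle [ 0.6225 -0.2389  0.006 ] cloud top mid [ 0.5455 -0.1361  0.5665] ext [0.233 0.285 1.129]
y 144 [392.5 261.5] r 7.0 zmed 0.151 z70 0.152 circle [ 0.4556 -0.2421  0.15  ] cloud top mid [ 0.4557 -0.2424  0.1509] ext [0.028 0.027 0.009]
y 465 [187.9 275.4] r 12.5 zmed 0.093 z70 0.094 circle [0.4301 0.1956 0.15  ] cloud top mid [0.43   0.1204 0.6094] ext [0.051 0.228 1.043]
g 358 [216.2 195.2] r 15.9 zmed 0.007 z70 0.008 circle [0.6287 0.157  0.006 ] cloud top mid [0.5484 0.1009 0.5663] ext [0.239 0.189 1.129]
g 136 [112.2 245.4] r 6.7 zmed 0.151 z70 0.152 circle [0.4951 0.3601 0.15  ] cloud top mid [0.4679 0.1903 0.6384] ext [0.078 0.368 0.985]
```

View pics/crop0.png

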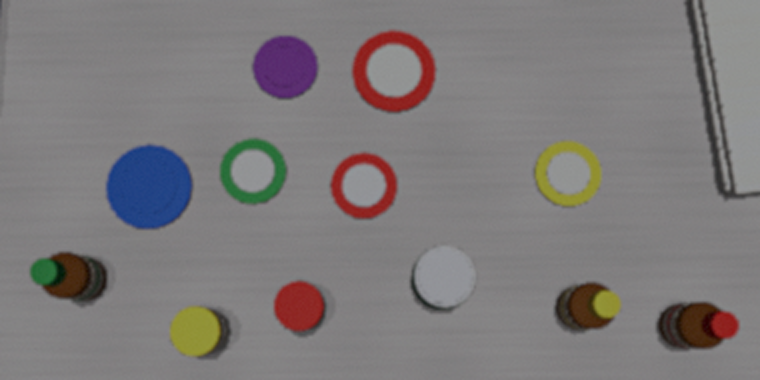

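The crop confirms it: the small red ring at (364,185) in the crop is plainly smaller than the one at (393,70), and the other two discs are purple and blue. The targets are:

| Colour | Bottle (x, y) | Coaster (x, y) |
|---|---|---|
| Red | (0.433, -0.367) | (0.609, 0.018) |
| Yellow | (0.456, -0.242) | (0.6225, -0.239) |
| Green | (0.495, 0.360) | (0.629, 0.157) |

First I'll align the tool with the world axes.

step_arm(increments=[[0, 0, -0.3, 0, 0, 0.923], [0, 0, -0.3, 0, 0, 0.923], [0, 0, 0, 0, 0, 0.922], [0.9, -0.6, 0, 0, 0, 0], [0.9, -0.6, 0, 0, 0, 0], [0.9, -0.6, 0, 0, 0, 0], [0.9, -0.6, 0, 0, 0, 0], [0.9, -0.6, 0, 0, 0, 0]], gripper=0.6)

```text
clock: 2.0
eef_pos: [0.2929, -0.4625, 0.2235]
eef_rot: [[1.0, -0.0, 0.0], [-0.0, -1.0, -0.0], [0.0, 0.0, -1.0]]
ft_force: [0.2, -1.0, 0.6]
opening: 0.8
finger_force: 0.0
```

step_arm(increments=[[0.9, -0.6, 0, 0, 0, 0], [0.9, -0.6, 0, 0, 0, 0], [0.9, -0.6, 0, 0, 0, 0], [0.9, -0.6, 0, 0, 0, 0], [0.9, -0.6, 0, 0, 0, 0], [0, 0, 0, 0, 0, 0], [0, 0, 0, 0, 0, 0]])

```text
clock: 2.88
eef_pos: [0.4267, -0.3734, 0.2234]
eef_rot: [[1.0, 0.0, -0.001], [0.0, -1.0, -0.0], [-0.001, 0.0, -1.0]]
ft_force: [-0.2, 0.0, -0.0]
opening: 0.799
finger_force: 0.0
```

```bash
cat >> h.py <<'E'
def wrist(name,z=.15):
    s=arm.sense();print(s["clock"],s["eef_pos"].round(4) if hasattr(s["eef_pos"],'round') else s["eef_pos"],np.array(s["eef_rot"]).round(3).tolist())
    im,d=arm.read_camera("wrist");cv2.imwrite(f"pics/{name}.png",im[:,:,::-1]);np.save(f"{name}_d.npy",d)
    hsv=cv2.cvtColor(im,cv2.COLOR_RGB2HSV);H,S,V=[hsv[:,:,i].astype(int) for i in range(3)]
    m={'r':((H<5)|(H>174))&(S>150)&(V>60),'y':(abs(H-28)<6)&(S>140)&(V>60),'g':(abs(H-68)<18)&(S>110)&(V>40)}
    for k,b in m.items():
        n,l,st,ce=cv2.connectedComponentsWithStats(b.astype(np.uint8))
        for i in range(1,n):
            if st[i,4]<300: continue
            cs=cv2.minEnclosingCircle(np.argwhere(l==i)[:,::-1].astype(np.float32))
            print(k,st[i].tolist(),np.round(cs[0]),round(cs[1]),'depth',np.median(d[l==i]).round(3),world("wrist",cs[0],.15).round(4),world("wrist",cs[0],.006).round(4))
E
python3 -c "
from h import *
wrist('w1')"
```

```text
2.875 [ 0.4267 -0.3734  0.2234] [[1.0, 0.0, -0.001], [0.0, -1.0, -0.0], [-0.001, 0.0, -1.0]]
r [255, 186, 39, 44, 1359] [274. 208.] 22 depth 0.26 [ 0.4351 -0.3691  0.15  ] [ 0.4028 -0.3664  0.006 ]
y [106, 0, 83, 38, 1504] [147.   1.] 41 depth 0.362 [ 0.5696 -0.2886  0.15  ] [ 0.6139 -0.2401  0.006 ]
y [79, 156, 58, 44, 1929] [108. 178.] 29 depth 0.255 [ 0.4569 -0.2511  0.15  ] [ 0.4369 -0.1811  0.006 ]
g [0, 94, 36, 53, 828] [ 16. 118.] 30 depth 0.359 [ 0.4973 -0.1936  0.15  ] [ 0.5004 -0.0908  0.006 ]
```

View pics/w1.png

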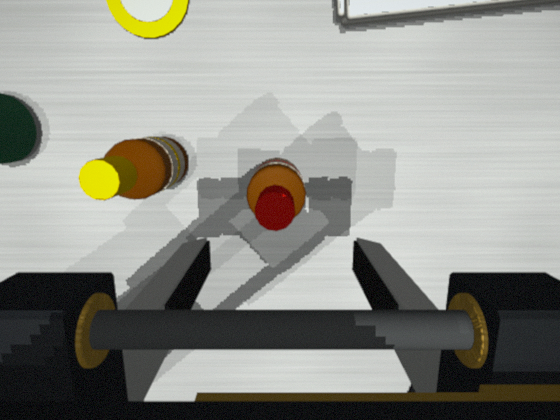

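The wrist view shows the red cap at (275,208) between the fingers. The measured position (0.434, -0.368) agrees with the top camera. I'll descend and grip.

step_arm(increments=[[0.22, -0.18, 0.5, 0, 0, 0], [0, 0, 0.8, 0, 0, 0], [0, 0, 0.8, 0, 0, 0], [0, 0, 0.8, 0, 0, 0], [0, 0, 0.6, 0, 0, 0], [0, 0, 0, 0, 0, 0], [0, 0, 0, 0, 0, 0]])

```text
clock: 3.8
eef_pos: [0.4341, -0.3682, 0.1191]
eef_rot: [[1.0, -0.0, 0.001], [-0.0, -1.0, -0.001], [0.001, 0.001, -1.0]]
ft_force: [-0.7, 1.0, -0.0]
opening: 0.802
finger_force: 0.0
```

step_arm(increments=[[0, 0, 0, 0, 0, 0], [0, 0, 0, 0, 0, 0], [0, 0, 0, 0, 0, 0], [0, 0, 0, 0, 0, 0], [0, 0, 0, 0, 0, 0], [0, 0, 0, 0, 0, 0], [0, 0, 0, 0, 0, 0], [0, 0, 0, 0, 0, 0]], gripper=-1)

```text
clock: 4.8
eef_pos: [0.4337, -0.3679, 0.1185]
eef_rot: [[1.0, -0.0, 0.0], [-0.0, -1.0, -0.0], [0.0, 0.0, -1.0]]
ft_force: [-0.2, -0.6, 0.3]
opening: 0.317
finger_force: 30.0
```

step_arm(increments=[[0, 0, -0.4, 0, 0, 0], [0, 0, -0.8, 0, 0, 0], [0, 0, -0.8, 0, 0, 0], [0.5, 0, 0, 0, 0, 0], [0.8, 0, 0, 0, 0, 0], [0.8, 0, 0, 0, 0, 0], [0.8, 0, 0, 0, 0, 0], [0.8, 0, 0, 0, 0, 0]])

```text
clock: 5.8
eef_pos: [0.5455, -0.3665, 0.1762]
eef_rot: [[1.0, 0.0, -0.002], [0.0, -1.0, 0.003], [-0.002, -0.003, -1.0]]
ft_force: [-0.4, -1.0, -4.1]
opening: 0.311
finger_force: 30.0
```

step_arm(increments=[[0.8, -0.4, 0, 0, 0, 0], [0.8, -0.8, 0, 0, 0, 0], [0.53, -0.8, 0, 0, 0, 0], [0, -0.8, 0, 0, 0, 0], [0, -0.8, 0, 0, 0, 0], [0, -0.8, 0, 0, 0, 0], [0, -0.8, 0, 0, 0, 0], [0, -0.8, 0, 0, 0, 0]])

```text
clock: 6.8
eef_pos: [0.6085, -0.1862, 0.1788]
eef_rot: [[1.0, -0.0, 0.0], [-0.0, -1.0, -0.0], [0.0, 0.0, -1.0]]
ft_force: [-0.0, 0.6, -4.6]
opening: 0.315
finger_force: 30.0
```

step_arm(increments=[[0, -0.8, 0, 0, 0, 0], [0, -0.8, 0, 0, 0, 0], [0, -0.8, 0, 0, 0, 0], [0, -0.8, 0, 0, 0, 0], [0, -0.8, 0, 0, 0, 0], [0, -0.8, 0, 0, 0, 0], [0, -0.8, 0, 0, 0, 0], [0, -0.8, 0, 0, 0, 0]])

```text
clock: 7.8
eef_pos: [0.6085, 0.0059, 0.1785]
eef_rot: [[1.0, 0.0, 0.0], [0.0, -1.0, 0.0], [0.0, -0.0, -1.0]]
ft_force: [1.1, -0.4, -3.8]
opening: 0.32
finger_force: 30.0
```

step_arm(increments=[[0, -0.5, 0, 0, 0, 0], [0, 0, 0, 0, 0, 0], [0, 0, 0, 0, 0, 0], [0, 0, 0, 0, 0, 0]])

```text
clock: 8.3
eef_pos: [0.6087, 0.0184, 0.1784]
eef_rot: [[1.0, -0.001, 0.0], [-0.001, -1.0, -0.0], [0.0, 0.0, -1.0]]
ft_force: [-0.4, -0.2, -4.4]
opening: 0.313
finger_force: 30.0
```

```bash
python3 -c "
from h import *
wrist('w2');print(arm.sense()['ft_force'],pix('wrist',[.609,.018,.006]),pix('wrist',[.609,.018,.15]))"
```

```text
8.3 [0.6087 0.0184 0.1784] [[1.0, -0.001, 0.0], [-0.001, -1.0, -0.0], [0.0, 0.0, -1.0]]
r [266, 0, 119, 94, 4550] [326.  32.] 62 depth 0.326 [ 0.7229 -0.0055  0.15  ] [ 0.7568 -0.022   0.006 ]
r [240, 152, 83, 58, 1799] [281. 192.] 41 depth 0.352 [0.6366 0.0181 0.15  ] [0.6106 0.018  0.006 ]
r [248, 231, 66, 79, 4080] [281. 270.] 40 depth 0.159 [0.5878 0.0183 0.15  ] [0.5279 0.0183 0.006 ]
y [497, 138, 63, 83, 2252] [536. 177.] 44 depth 0.355 [ 0.6457 -0.1302  0.15  ] [ 0.626  -0.2332  0.006 ]
y [34, 371, 49, 31, 984] [ 56. 386.] 27 depth 0.31 [0.5046 0.1689 0.15  ] [0.387  0.2735 0.006 ]
g [98, 131, 85, 84, 3136] [140. 173.] 44 depth 0.352 [0.6482 0.1001 0.15  ] [0.6302 0.1569 0.006 ]
[-0.06944742  0.49796189 -3.61176612] [281.25987542 193.98293336] [281.45433204 237.3728404 ]
```

View pics/w2.png

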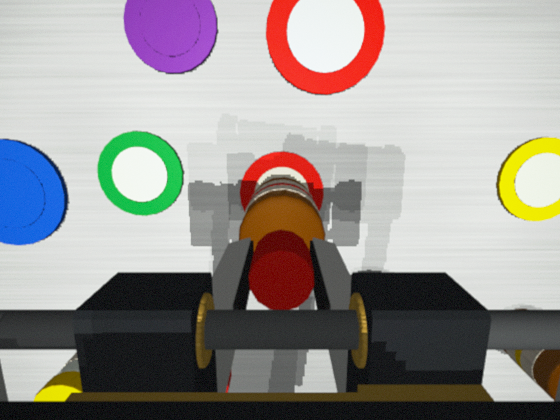

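The wrist view shows the red bottle upright over the small red coaster, whose ring is at (281,192). I'll lower it gently.

step_arm(increments=[[0.03, 0, 0.4, 0, 0, 0], [0, 0, 0.6, 0, 0, 0], [0, 0, 0.5, 0, 0, 0], [0, 0, 0.2, 0, 0, 0], [0, 0, 0.05, 0, 0, 0], [0, 0, 0.03, 0, 0, 0], [0, 0, 0, 0, 0, 0]])

```text
clock: 9.22
eef_pos: [0.61, 0.0193, 0.1256]
eef_rot: [[1.0, 0.0, 0.001], [0.0, -1.0, -0.0], [0.001, 0.0, -1.0]]
ft_force: [-0.5, 0.3, -3.9]
opening: 0.314
finger_force: 30.0
```

step_arm(increments=[[0, 0, 0.02, 0, 0, 0], [0, 0, 0.02, 0, 0, 0], [0, 0, 0, 0, 0, 0]])

```text
clock: 9.6
eef_pos: [0.6099, 0.0193, 0.1245]
eef_rot: [[1.0, 0.0, 0.001], [0.0, -1.0, -0.0], [0.001, 0.0, -1.0]]
ft_force: [0.3, 0.7, -1.0]
opening: 0.316
finger_force: 30.0
```

step_arm(increments=[[0, 0, 0, 0, 0, 0], [0, 0, 0, 0, 0, 0], [0, 0, 0, 0, 0, 0], [0, 0, 0, 0, 0, 0], [0, 0, -0.3, 0, 0, 0], [0, 0, -0.7, 0, 0, 0], [0, 0, -0.9, 0, 0, 0], [0, 0, -0.9, 0, 0, 0]], gripper=0.6)

```text
clock: 10.6
eef_pos: [0.6096, 0.0193, 0.2093]
eef_rot: [[1.0, 0.0, 0.001], [0.0, -1.0, -0.0], [0.001, 0.0, -1.0]]
ft_force: [0.2, -0.3, 1.4]
opening: 0.806
finger_force: 0.0
```

step_arm(increments=[[-0.515, 0.871, 0, 0, 0, 0], [-0.515, 0.871, 0, 0, 0, 0], [-0.515, 0.871, 0, 0, 0, 0], [-0.515, 0.871, 0, 0, 0, 0], [-0.515, 0.871, 0, 0, 0, 0], [-0.515, 0.871, 0, 0, 0, 0], [-0.515, 0.871, 0, 0, 0, 0], [-0.515, 0.871, 0, 0, 0, 0]])

```text
clock: 11.6
eef_pos: [0.4856, -0.1907, 0.2087]
eef_rot: [[1.0, 0.0, 0.001], [0.0, -1.0, -0.001], [0.001, 0.001, -1.0]]
ft_force: [0.1, -0.7, -0.3]
opening: 0.798
finger_force: 0.0
```

step_arm(increments=[[-0.515, 0.871, 0, 0, 0, 0], [-0.515, 0.871, 0, 0, 0, 0], [0, 0, 0, 0, 0, 0], [0, 0, 0, 0, 0, 0]])

```text
clock: 12.1
eef_pos: [0.4554, -0.2416, 0.2083]
eef_rot: [[1.0, -0.0, 0.001], [-0.0, -1.0, 0.0], [0.001, -0.0, -1.0]]
ft_force: [0.8, 0.3, 0.4]
opening: 0.798
finger_force: 0.0
```

```bash
python3 -c "
from h import *
wrist('w3')
im,d=arm.read_camera('scene');cv2.imwrite('pics/s1.png',im[:,:,::-1])"
```

```text
12.1 [ 0.4554 -0.2416  0.2083] [[1.0, -0.0, 0.001], [-0.0, -1.0, 0.0], [0.001, -0.0, -1.0]]
r [0, 0, 62, 80, 2002] [24. 38.] 42 depth 0.355 [ 0.5734 -0.0841  0.15  ] [0.6053 0.0114 0.006 ]
y [237, 0, 85, 66, 2326] [278.  21.] 45 depth 0.352 [ 0.5832 -0.2396  0.15  ] [ 0.6211 -0.2385  0.006 ]
y [263, 196, 43, 49, 1598] [284. 220.] 24 depth 0.246 [ 0.4589 -0.2431  0.15  ] [ 0.4214 -0.2442  0.006 ]
g [100, 122, 57, 74, 1253] [118. 156.] 39 depth 0.334 [ 0.502  -0.1344  0.15  ] [ 0.4905 -0.0694  0.006 ]
```

View pics/s1.png

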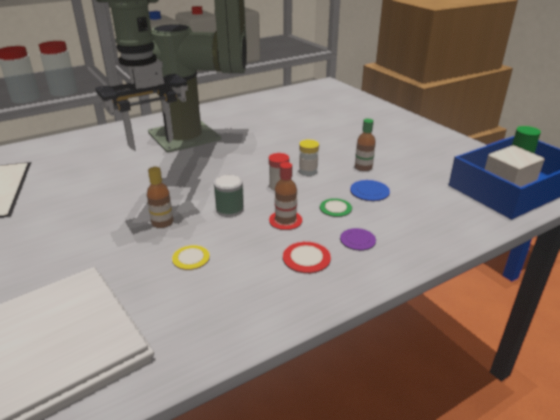

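The red bottle stands upright on its coaster at (286,200). Next is the yellow bottle.

step_arm(increments=[[0.03, 0.03, 0.5, 0, 0, 0], [0, 0, 0.8, 0, 0, 0], [0, 0, 0.8, 0, 0, 0], [0, 0, 0.6, 0, 0, 0], [0, 0, 0.3, 0, 0, 0], [0, 0, 0, 0, 0, 0]])

```text
clock: 12.95
eef_pos: [0.4554, -0.2421, 0.1168]
eef_rot: [[1.0, 0.001, -0.002], [0.001, -1.0, 0.001], [-0.002, -0.001, -1.0]]
ft_force: [-0.4, 0.3, 0.3]
opening: 0.797
finger_force: 0.0
```

step_arm(increments=[[0, 0, 0, 0, 0, 0], [0, 0, 0, 0, 0, 0], [0, 0, 0, 0, 0, 0], [0, 0, 0, 0, 0, 0], [0, 0, 0, 0, 0, 0], [0, 0, 0, 0, 0, 0], [0, 0, 0, 0, 0, 0], [0, 0, 0, 0, 0, 0]], gripper=-1)

```text
clock: 13.95
eef_pos: [0.456, -0.2432, 0.118]
eef_rot: [[1.0, -0.0, 0.0], [-0.0, -1.0, -0.0], [0.0, 0.0, -1.0]]
ft_force: [-0.4, -1.1, 0.1]
opening: 0.318
finger_force: 30.0
```

step_arm(increments=[[0, 0, -0.4, 0, 0, 0], [0, 0, -0.8, 0, 0, 0], [0, 0, -0.8, 0, 0, 0], [0.5, -0.02, 0, 0, 0, 0], [0.8, -0.02, 0, 0, 0, 0], [0.8, -0.03, 0, 0, 0, 0], [0.8, -0.03, 0, 0, 0, 0], [0.8, 0, 0, 0, 0, 0]])

```text
clock: 14.95
eef_pos: [0.5675, -0.2388, 0.1757]
eef_rot: [[1.0, 0.0, -0.002], [0.0, -1.0, 0.002], [-0.002, -0.002, -1.0]]
ft_force: [-0.7, 0.4, -3.6]
opening: 0.312
finger_force: 30.0
```

step_arm(increments=[[0.8, 0, 0, 0, 0, 0], [0.8, 0, 0, 0, 0, 0], [0.2, 0, 0, 0, 0, 0], [0, 0, 0, 0, 0, 0], [0, 0, 0, 0, 0, 0], [0, 0, 0, 0, 0, 0]])

```text
clock: 15.7
eef_pos: [0.6203, -0.24, 0.1779]
eef_rot: [[1.0, -0.001, -0.0], [-0.001, -1.0, 0.0], [-0.0, -0.0, -1.0]]
ft_force: [-0.1, 0.4, -3.6]
opening: 0.317
finger_force: 30.0
```

```bash
python3 -c "
from h import *
wrist('w4');print(pix('wrist',[.6225,-.239,.006]))"
```

```text
15.7 [ 0.6203 -0.24    0.1779] [[1.0, -0.001, -0.0], [-0.001, -1.0, 0.0], [-0.0, -0.0, -1.0]]
r [0, 0, 102, 107, 4410] [42. 47.] 63 depth 0.328 [ 0.7274 -0.1122  0.15  ] [ 0.7563 -0.0232  0.006 ]
r [0, 164, 68, 81, 2327] [ 28. 202.] 44 depth 0.355 [ 0.6428 -0.091   0.15  ] [0.613  0.0128 0.006 ]
y [239, 150, 84, 60, 1890] [280. 190.] 42 depth 0.351 [ 0.6495 -0.2397  0.15  ] [ 0.6243 -0.2394  0.006 ]
y [248, 229, 67, 81, 4156] [280. 269.] 40 depth 0.159 [ 0.6005 -0.2398  0.15  ] [ 0.5411 -0.2396  0.006 ]
[279.87226311 192.27023419]
```

View pics/w4.png

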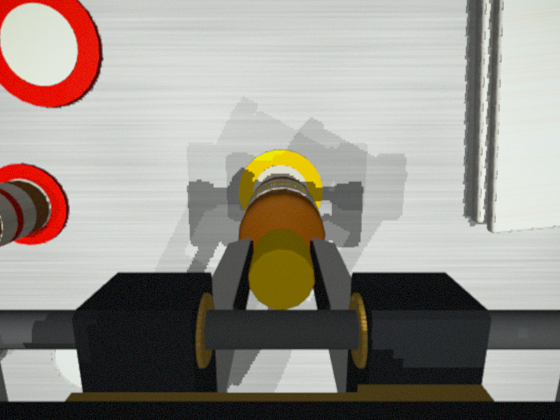

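The yellow bottle hangs upright over the yellow coaster, whose ring is at (280,190). I'll lower it.

step_arm(increments=[[0.09, -0.02, 0.4, 0, 0, 0], [0, 0, 0.6, 0, 0, 0], [0, 0, 0.5, 0, 0, 0], [0, 0, 0.2, 0, 0, 0], [0, 0, 0.05, 0, 0, 0], [0, 0, 0.03, 0, 0, 0], [0, 0, 0.02, 0, 0, 0], [0, 0, 0, 0, 0, 0]])

```text
clock: 16.75
eef_pos: [0.6238, -0.2394, 0.1242]
eef_rot: [[1.0, -0.0, 0.0], [-0.0, -1.0, -0.0], [0.0, 0.0, -1.0]]
ft_force: [-0.8, 0.2, -3.9]
opening: 0.315
finger_force: 30.0
```

step_arm(increments=[[0, 0, 0.015, 0, 0, 0], [0, 0, 0.015, 0, 0, 0], [0, 0, 0, 0, 0, 0]])

```text
clock: 17.12
eef_pos: [0.624, -0.2395, 0.124]
eef_rot: [[1.0, -0.0, 0.001], [0.0, -1.0, -0.001], [0.001, 0.001, -1.0]]
ft_force: [-1.2, -0.4, 1.5]
opening: 0.314
finger_force: 30.0
```

step_arm(increments=[[0, 0, 0, 0, 0, 0], [0, 0, 0, 0, 0, 0], [0, 0, 0, 0, 0, 0], [0, 0, 0, 0, 0, 0], [0, 0, -0.3, 0, 0, 0], [0, 0, -0.7, 0, 0, 0], [0, 0, -0.9, 0, 0, 0], [0, 0, -1, 0, 0, 0]], gripper=0.6)

```text
clock: 18.12
eef_pos: [0.624, -0.2395, 0.2126]
eef_rot: [[1.0, 0.0, 0.001], [0.0, -1.0, -0.001], [0.001, 0.001, -1.0]]
ft_force: [-0.1, -0.5, -0.4]
opening: 0.797
finger_force: 0.0
```

step_arm(increments=[[-0.195, -0.908, -0.2, 0, 0, 0], [-0.195, -0.908, 0, 0, 0, 0], [-0.195, -0.908, 0, 0, 0, 0], [-0.195, -0.908, 0, 0, 0, 0], [-0.195, -0.908, 0, 0, 0, 0], [-0.195, -0.908, 0, 0, 0, 0], [-0.195, -0.908, 0, 0, 0, 0], [-0.195, -0.908, 0, 0, 0, 0]])

```text
clock: 19.12
eef_pos: [0.5754, -0.0188, 0.2154]
eef_rot: [[1.0, 0.001, -0.001], [0.001, -1.0, 0.001], [-0.001, -0.001, -1.0]]
ft_force: [0.4, 0.9, -0.7]
opening: 0.798
finger_force: 0.0
```

step_arm(increments=[[-0.195, -0.908, 0, 0, 0, 0], [-0.195, -0.908, 0, 0, 0, 0], [-0.195, -0.908, 0, 0, 0, 0], [-0.195, -0.908, 0, 0, 0, 0], [-0.195, -0.908, 0, 0, 0, 0], [-0.195, -0.908, 0, 0, 0, 0], [-0.195, -0.908, 0, 0, 0, 0], [-0.195, -0.908, 0, 0, 0, 0]])

```text
clock: 20.12
eef_pos: [0.5281, 0.1985, 0.2154]
eef_rot: [[1.0, 0.001, -0.001], [0.001, -1.0, 0.0], [-0.001, -0.0, -1.0]]
ft_force: [1.3, -0.5, 0.5]
opening: 0.799
finger_force: 0.0
```

step_arm(increments=[[-0.195, -0.908, 0, 0, 0, 0], [-0.195, -0.908, 0, 0, 0, 0], [-0.195, -0.908, 0, 0, 0, 0], [-0.195, -0.908, 0, 0, 0, 0], [-0.195, -0.908, 0, 0, 0, 0], [-0.195, -0.908, 0, 0, 0, 0], [0, 0, 0, 0, 0, 0], [0, 0, 0, 0, 0, 0]])

```text
clock: 21.12
eef_pos: [0.494, 0.3597, 0.2155]
eef_rot: [[1.0, 0.001, -0.001], [0.001, -1.0, -0.001], [-0.001, 0.001, -1.0]]
ft_force: [0.5, 0.1, 0.0]
opening: 0.8
finger_force: 0.0
```

```bash
python3 -c "
from h import *
wrist('w5');print(arm.sense()['qpos'])
im,d=arm.read_camera('scene');cv2.imwrite('pics/s2.png',im[:,:,::-1])"
```

```text
21.125 [0.494  0.3597 0.2155] [[1.0, 0.001, -0.001], [0.001, -1.0, -0.001], [-0.001, 0.001, -1.0]]
r [536, 212, 24, 57, 941] [559. 240.] 28 depth 0.323 [0.481  0.1605 0.15  ] [0.4347 0.0435 0.006 ]
y [409, 238, 69, 64, 2699] [443. 269.] 34 depth 0.324 [0.4589 0.2412 0.15  ] [0.3995 0.1716 0.006 ]
g [439, 12, 83, 88, 3217] [481.  56.] 46 depth 0.363 [0.6037 0.2318 0.15  ] [0.6295 0.1567 0.006 ]
g [257, 193, 40, 47, 1464] [277. 216.] 23 depth 0.253 [0.4987 0.3622 0.15  ] [0.4628 0.3639 0.006 ]
[ 2.79233307e+01  1.57948421e+01  8.22387303e+01 -2.55390620e-02
  8.20137159e+01  1.17931880e+02]
```

View pics/s2.png

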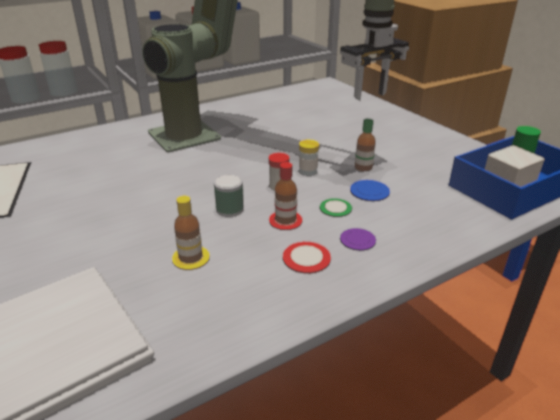

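The yellow bottle stands on its coaster at (190,240), and the gripper is over the green bottle.

step_arm(increments=[[0.07, -0.04, 0.5, 0, 0, 0], [0, 0, 0.8, 0, 0, 0], [0, 0, 0.8, 0, 0, 0], [0, 0, 0.7, 0, 0, 0], [0, 0, 0.45, 0, 0, 0], [0, 0, 0, 0, 0, 0]])

```text
clock: 21.98
eef_pos: [0.4961, 0.3602, 0.1166]
eef_rot: [[1.0, -0.001, -0.003], [-0.001, -1.0, -0.002], [-0.003, 0.002, -1.0]]
ft_force: [0.4, -0.9, 0.7]
opening: 0.801
finger_force: 0.0
```

step_arm(increments=[[0, 0, 0, 0, 0, 0], [0, 0, 0, 0, 0, 0], [0, 0, 0, 0, 0, 0], [0, 0, 0, 0, 0, 0], [0, 0, 0, 0, 0, 0], [0, 0, 0, 0, 0, 0], [0, 0, 0, 0, 0, 0], [0, 0, 0, 0, 0, 0]], gripper=-1)

```text
clock: 22.98
eef_pos: [0.4972, 0.3614, 0.1187]
eef_rot: [[1.0, -0.0, 0.0], [-0.0, -1.0, 0.001], [0.0, -0.001, -1.0]]
ft_force: [-0.2, 0.5, 1.3]
opening: 0.314
finger_force: 30.0
```

step_arm(increments=[[0, 0, -0.4, 0, 0, 0], [0, 0, -0.8, 0, 0, 0], [0, 0, -0.8, 0, 0, 0], [0.3, 0.4, 0, 0, 0, 0], [0.5, 0.8, 0, 0, 0, 0], [0.5, 0.8, 0, 0, 0, 0], [0.5, 0.8, 0, 0, 0, 0], [0.5, 0.8, 0, 0, 0, 0]])

```text
clock: 23.98
eef_pos: [0.5657, 0.2507, 0.1763]
eef_rot: [[1.0, -0.001, -0.003], [-0.001, -1.0, -0.002], [-0.003, 0.002, -1.0]]
ft_force: [0.5, 0.2, -3.5]
opening: 0.316
finger_force: 30.0
```

step_arm(increments=[[0.5, 0.8, 0, 0, 0, 0], [0.5, 0.8, 0, 0, 0, 0], [0.5, 0.8, 0, 0, 0, 0], [0.5, 0.6, 0, 0, 0, 0], [0.1, 0.2, 0, 0, 0, 0], [0, 0, 0, 0, 0, 0], [0, 0, 0, 0, 0, 0]])

```text
clock: 24.85
eef_pos: [0.6284, 0.158, 0.1783]
eef_rot: [[1.0, 0.001, -0.001], [0.001, -1.0, 0.0], [-0.001, -0.0, -1.0]]
ft_force: [-0.2, 0.2, -4.2]
opening: 0.314
finger_force: 30.0
```

```bash
python3 -c "
from h import *
wrist('w6');print(pix('wrist',[.629,.157,.006]))"
```

```text
24.85 [0.6284 0.158  0.1783] [[1.0, 0.001, -0.001], [0.001, -1.0, 0.0], [-0.001, -0.0, -1.0]]
r [418, 0, 120, 116, 6223] [477.  52.] 65 depth 0.326 [0.7329 0.0528 0.15  ] [ 0.7601 -0.0203  0.006 ]
r [378, 172, 82, 80, 2131] [419. 211.] 42 depth 0.357 [0.645  0.0758 0.15  ] [0.6111 0.0188 0.006 ]
r [463, 235, 73, 60, 2985] [498. 264.] 38 depth 0.217 [0.6122 0.0242 0.15  ] [ 0.5555 -0.0687  0.006 ]
g [240, 152, 84, 60, 1797] [282. 192.] 42 depth 0.352 [0.6563 0.1578 0.15  ] [0.6302 0.1576 0.006 ]
g [249, 232, 66, 78, 4081] [280. 271.] 40 depth 0.16 [0.607  0.1583 0.15  ] [0.5466 0.1585 0.006 ]
g [479, 293, 59, 17, 619] [508. 305.] 29 depth 0.357 [0.5843 0.0143 0.15  ] [ 0.5082 -0.0855  0.006 ]
[282.1296813  193.66064682]
```

View pics/w6.png

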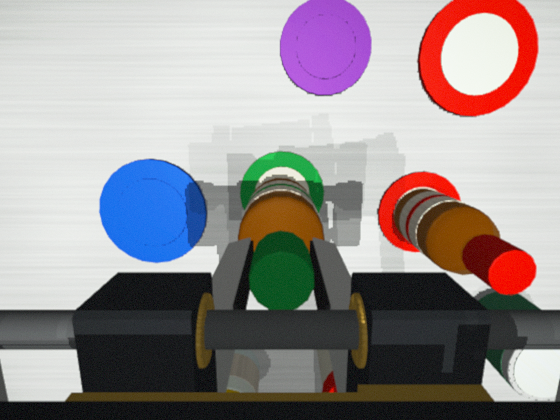

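The green bottle is over its coaster, whose ring is at (282,192), and it's clear of the red bottle. I'll lower it.

step_arm(increments=[[0.04, 0.02, 0.4, 0, 0, 0], [0, 0, 0.6, 0, 0, 0], [0, 0, 0.5, 0, 0, 0], [0, 0, 0.2, 0, 0, 0], [0, 0, 0.05, 0, 0, 0], [0, 0, 0.03, 0, 0, 0], [0, 0, 0, 0, 0, 0]])

```text
clock: 25.78
eef_pos: [0.6306, 0.1565, 0.1255]
eef_rot: [[1.0, -0.0, 0.001], [-0.0, -1.0, 0.0], [0.001, -0.0, -1.0]]
ft_force: [-0.9, -0.4, -2.9]
opening: 0.311
finger_force: 30.0
```

step_arm(increments=[[0, 0, 0.015, 0, 0, 0], [0, 0, 0, 0, 0, 0]])

```text
clock: 26.02
eef_pos: [0.6303, 0.1566, 0.1248]
eef_rot: [[1.0, -0.0, 0.0], [-0.0, -1.0, 0.0], [0.0, -0.0, -1.0]]
ft_force: [-0.6, 0.2, -4.0]
opening: 0.316
finger_force: 30.0
```

step_arm(increments=[[0, 0, 0.015, 0, 0, 0], [0, 0, 0.01, 0, 0, 0], [0, 0, 0, 0, 0, 0]])

```text
clock: 26.4
eef_pos: [0.6306, 0.1566, 0.1246]
eef_rot: [[1.0, 0.0, 0.001], [0.0, -1.0, 0.0], [0.001, -0.0, -1.0]]
ft_force: [-1.2, 0.9, 0.1]
opening: 0.311
finger_force: 30.0
```

Contact: the wrist now carries no weight. I'll release, back off upward and check.

step_arm(increments=[[0, 0, 0, 0, 0, 0], [0, 0, 0, 0, 0, 0], [0, 0, 0, 0, 0, 0], [0, 0, 0, 0, 0, 0], [0, 0, -0.3, 0, 0, 0], [0, 0, -0.7, 0, 0, 0], [0, 0, -0.9, 0, 0, 0], [0, 0, -1, 0, 0, 0]], gripper=0.6)

```text
clock: 27.4
eef_pos: [0.6301, 0.1565, 0.2121]
eef_rot: [[1.0, -0.0, -0.0], [-0.0, -1.0, -0.0], [-0.0, 0.0, -1.0]]
ft_force: [0.1, 0.2, -0.7]
opening: 0.805
finger_force: 0.0
```

step_arm(increments=[[-0.6, 0, -0.9, 0, 0, 0], [-0.9, 0, -0.6, 0, 0, 0], [-0.9, 0, 0, 0, 0, 0], [-0.9, 0, 0, 0, 0, 0], [-0.9, 0, 0, 0, 0, 0], [-0.9, 0, 0, 0, 0, 0], [0, 0, 0, 0, 0, 0], [0, 0, 0, 0, 0, 0]])

```text
clock: 28.4
eef_pos: [0.4782, 0.1566, 0.2566]
eef_rot: [[1.0, -0.0, 0.002], [-0.0, -1.0, 0.0], [0.002, -0.0, -1.0]]
ft_force: [-0.5, 0.5, -0.3]
opening: 0.802
finger_force: 0.0
```

```bash
python3 - <<'E'
from h import *
for c in("top","scene"):
    im,d=arm.read_camera(c);cv2.imwrite(f"pics/{c}9.png",im[:,:,::-1])
    if c=="top":
        hsv=cv2.cvtColor(im,cv2.COLOR_RGB2HSV);H,S,V=[hsv[:,:,i].astype(int) for i in range(3)]
        m={'r':((H<5)|(H>174))&(S>150)&(V>80),'y':(abs(H-28)<6)&(S>140)&(V>80),'g':(abs(H-68)<18)&(S>110)&(V>40)}
        for k,b in m.items():
            b=b&(d>.94)&(d<1.0)
            n,l,st,ce=cv2.connectedComponentsWithStats(b.astype(np.uint8))
            for i in range(1,n):
                if st[i,4]>60:
                    print(k,st[i,4],world("top",cv2.minEnclosingCircle(np.argwhere(l==i)[:,::-1].astype(np.float32))[0],.156).round(4))
a=cv2.imread("pics/scene9.png")[100:300,100:480];cv2.imwrite("pics/s9.png",cv2.resize(a,None,fx=2,fy=2))
E
```

```text
r 135 [0.6071 0.0186 0.156 ]
y 127 [ 0.6216 -0.2389  0.156 ]
g 136 [0.6269 0.1557 0.156 ]
```

View pics/s9.png

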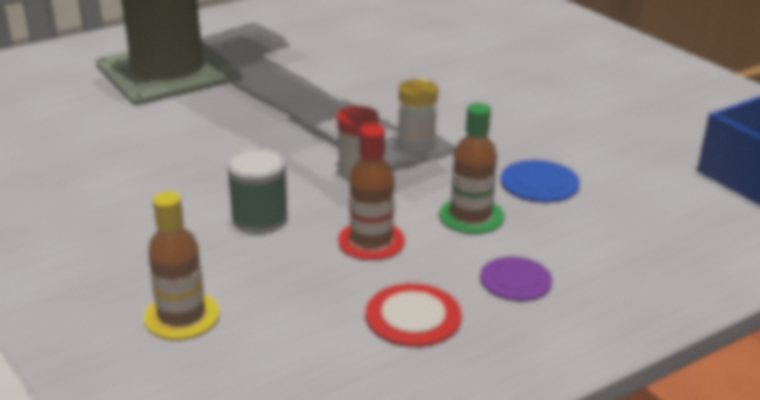

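All three bottles stand upright on their coasters: red at (371,200), yellow (178,270) and green (473,180) in the crop. Each is within about 2 mm of its coaster's centre, and the jars and can haven't moved.

```bash
python3 -c "
from workcell import arm
print(arm.hand_in())"
```

```text
the job is handed in; nothing more can be done
None
```

The job is handed in: all three sauce bottles stand upright on their matching coasters, each within about 2 mm of centre, and the jars and can were left alone.

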